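# Finish loading the kiln shelf

## Robot

A 6-joint arm with a two-finger parallel gripper is mounted at the origin on the work surface. World frame = base frame: x ahead of the robot, y to its left, z up, the work surface at z = 0. Lengths are in m, angles in rad, forces in N, time in s.
With the tool pointing down it reaches from about 0.325 to 0.9 m from the base axis. Payload 6.1 kg.
Tool frame: the origin (TCP) lies on the front face of the gripper's body, between the roots of the fingers; the fingertips stand 70 mm ahead of it and the grasp point (between the pads) lies 51 mm ahead of it; z points along the fingers, y is the line along which they close (so a half turn about z gives the same grasp; the last joint's range is limited). The gripper opens to 87 mm and grips with 3 to 60 N. Pads are 19 mm wide; open, the fingers measure 117 mm over their backs; the gripper's body (75 mm by 190 mm) begins 51 mm behind the grasp point.
Start: joints at [-1.299, 0.22, 1.526, -0, 1.395, -0.126], TCP at [0.242, -0.576, 0.292] pointing down, gripper open.
Joint ranges: [-2.98, 2.98], [-0.91, 2.08], [0.09, 2.57], [-1.24, 4.39], [0.2, 2.65], [-2.68, 2.68]. Speed limits (rad/s): [2.57, 2.57, 3.01, 3.14, 3.14, 3.14].

## Interface

Orientations are given as a rotation vector (axis times angle).
In Python, from bench import manip gives the robot as it stands.
- The arm moves only by the tool jog_arm, never from a script. Its argument "commands" is a list of rows, each an object of numbers: "tx", "ty", "tz": the shift along the world's x, y, z each as a share of 500 mm, from -1 to 1; "wx", "wy", "wz": the turn, a rotation vector about the world's x, y, z each as a share of 1.5 rad, from -1 to 1; "hand": the closure in counts, from 0 (fully open) to 255 (shut). A call has 1 to 10 rows; each row is the pose to reach, as a shift and turn from the pose commanded when the call began; what a row does not reach only later rows make up. A row lasts 1/10 s, in which the tool goes at most 50 mm and 8.59 degrees, less where a joint would pass 70% of its speed; a pose out of reach is approached as far as the arm can. A call with a number of a shift or a turn outside -1 to 1 is refused whole. A call with a gripper value outside its range is refused whole. The fingers move at their own pace and stop on an object; the grip force is fixed at half the most. Time passes only in rows, so rows that repeat a pose let the fingers close. It gives the time, the measured TCP pose, the force, the opening and the grip force at its end, in the units of the state.
- manip.state(): the state, without advancing time (a new reading comes with each control period).
- manip.camera(name): name is "scene" or "top" or "wrist"; returns the picture (384x512x3 uint8, blue, green, red); there is no depth.
- manip.calibration(name): a dict with "fov_y" (degrees; the focal length in pixels is half the picture's height over the tangent of half this angle, whatever the lens; pixels are square), "cx", "cy" (the principal point, pixels), "xyz" and "orientation" of the camera in the world; the wrist camera has in their place "T_tool_cam" (4x4, takes a point from camera to tool coordinates, whose origin is the TCP and whose axes are the flange's). Camera axes: x right, y down, z forward; pixel columns grow to the right and rows downward; lengths in m; the calibration is good to about 2 mm. A picture is of the moment at which its call begins: read the wrist's pose just before it. calibration takes no time and is no camera call.
- manip.close_job(): hands the job in; it is judged then, once.
Trained networks look in the newest picture that a camera, given by its name, has taken for a name from the list of things; names that differ only in an ending like _2 or _b are one class to them, and where a whole thing is asked for, a point or a joint stands for the part that bears it (a point fixed in the world has none). Each returns a list of dicts, best first, with "p" (0 to 1); they miss things now and then, are a little off and sometimes report something else, mostly with a low value. They report only what shows in the picture. A call takes as long as a camera call. They do not tell look-alikes from the thing itself.
- manip.find_in(query, camera): "xy" ([column, row] in pixels, amid what is visible of it).
- manip.pinpoint(query, camera): "xy" ([column, row] in pixels: a listed point, or the origin of a listed thing).
The state is a dict: "time": time; "q": joint angles; "qvel": joint speeds; "tau": joint torques, N m; "ee_pos": TCP position; "eef_rot": TCP orientation; "ft_force": force on the tool from outside, world axes, zero at the start; "torque": the same for the moment, N m; "width": finger opening in m; "grip_force": force on a finger pad.
Only numpy, scipy, OpenCV 4.12 (cv2) and the standard library are available. Lean on these libraries where they do the work, as an engineer would, in place of code of your own. Each camera call takes 0.05 s, during which the arm holds its last target. There are 200 camera calls.

## Task

Finish loading the kiln shelf: stand the terracotta tumbler on it straight behind the green bottle (farther from the robot, square to the shelf's edges) with a gap of about 4 cm between them, put the blue lid on the blue jar, stand the cream kiln prop midway between the jar and the bottle, and set the witness-cone pack upright and centred on top of the prop. Set each piece down gently, drop nothing, leave the jar and the bottle where they stand, and leave the tape and the yellow block alone.

Things in the scene. Friction and masses are not known exactly. Their poses are not given: they have to be found in the camera images.
- shelf: kiln shelf, a fixed buff-brown refractory slab lying flat on the table, 240 mm deep (x) by 320 mm wide (y) by 15 mm thick. Origin at the centre of its underside, so its top is 15 mm above the origin. Its +x axis points away from the robot (up to 0.2 rad askew), +y to the robot's left. The jar and the bottle stand on it at x = -50 mm, one at y = +100 mm and the other at y = -100 mm (which is which changes).
- jar: open cylindrical jar of dark blue glaze, already in place on the shelf: 72 mm outer diameter, 75 mm tall, 4 mm wall (mouth 64 mm wide). Loose, about 0.5 kg. Origin at the centre of its underside; z up; axes parallel to the shelf's.
- bottle: green glazed bottle with a narrow neck, already in place on the shelf: 54 mm diameter, 92 mm tall. Loose, about 0.45 kg. Origin at the centre of its underside; z up; axes parallel to the shelf's. 'Straight behind' it is along its and the shelf's +x axis; a gap of 40 mm to the tumbler puts their centres 95 mm apart.
- prop: kiln prop, a cream square post 45 x 45 mm and 65 mm tall, standing on the table at the start; 0.16 to 0.3 kg. Origin at the centre of its underside; z up, x and y square to its side faces.
- cones: witness-cone pack: a grey clay bar 60 mm long (x), 26 mm wide (y), 22 mm tall, with a row of three slender cones (pink, white, blue-grey, 13 mm wide at the foot, 34 mm tall) standing on it, 56 mm tall in all; about 0.1 kg. Grip the bar across its 26 mm width. Origin at the centre of the bar's underside.
- lid: lid of the jar, dark blue, about 0.13 kg: a disc 78 mm in diameter and 7 mm thick, with a locating boss below (50 mm diameter, 6 mm deep, on which it rests on the table) and a knob above. The knob is 25 mm in diameter from 25 to 44 mm above the origin, narrower (20 mm) at its foot at 13 mm; the top is at 46 mm. Origin at the centre of the boss's underside, z up. Seated on the jar, the boss is inside the mouth and the origin is 69 mm above the jar's origin.
- tumbler: terracotta tumbler, a straight open cup without handle, 56 mm outer diameter, 80 mm tall, 4 mm wall; 0.14 to 0.25 kg. Stands mouth up at the start. Origin at the centre of its underside, z up.
- tape: bystander: roll of brown tape lying flat, 84 mm diameter, 45 mm tall, beyond the shelf. Origin at the centre of its underside.
- block: bystander: yellow block 90 x 60 x 35 mm, lying flat beyond the shelf. Origin at the centre of its underside.
Not all that is in view belongs to the job. Leave any purple look-alike of the prop alone.

How it is judged:
At the end, for the whole second after the job is handed in: All upright, released, still: prop on the shelf within 113 mm of jar and bottle centres and 15 mm of the line between; cone pack on prop and lid seated on jar, centred within 12 mm; tumbler on the shelf, centre 80 to 110 mm behind the bottle's, within 15 mm sideways (horizontal distance between prop and jar below 0.113 m and horizontal distance between prop and bottle below 0.113 m and x of prop in the frame of shelf between -0.065 and -0.035 m and z of prop in the frame of shelf between 0.011 and 0.019 m and horizontal distance between cones and prop below 0.012 m and z of cones in the frame of prop between 0.061 and 0.069 m and horizontal distance between lid and jar below 0.012 m and z of lid in the frame of jar between 0.065 and 0.073 m and x of tumbler in the frame of bottle between 0.08 and 0.11 m and y of tumbler in the frame of bottle between -0.015 and 0.015 m and z of tumbler in the frame of shelf between 0.011 and 0.019 m and angle between each of prop, cones, lid, tumbler, jar, bottle's own z axis and vertical below 0.08 rad and linear speed of each of prop, cones, lid, tumbler, jar, bottle below 0.02 m/s); the robot touches nothing.
It fails at once if a piece being loaded is dropped (moves faster than 0.6 m/s while not held, as after a fall of about 18 mm) ((linear speed of prop above 0.6 m/s and contact force between the fingers and prop below 0.05 N) or (linear speed of cones above 0.6 m/s and contact force between the fingers and cones below 0.05 N) or (linear speed of lid above 0.6 m/s and contact force between the fingers and lid below 0.05 N) or (linear speed of tumbler above 0.6 m/s and contact force between the fingers and tumbler below 0.05 N)).
It fails at once if the jar or the bottle is shifted by more than 8 mm or tips (distance of any of jar, bottle from where it was at the start of the episode above 0.008 m or angle between any of jar, bottle's own z axis and vertical above 0.2 rad).
It fails at once if the tape roll or the yellow block is moved by more than 15 mm (distance of any of tape, block from where it was at the start of the episode above 0.015 m).
It also fails if it takes over 109 s, if anything falls off the work surface, if the arm or the gripper's body presses on something with over 40 N, if the wrist force passes 120 N, or if a joint passes its speed limit or range.

## Working session

There is one attempt and no reset: what is moved stays moved. The work goes in short steps, Python scripts to look and compute and a tool call to move; the robot and the scene stay as the last step left them, time stands still between calls to the robot, and variables do not carry over. Pictures are saved under pics/ and viewed, at most 14 in all, crops included, and the job is handed in when it is done.

Besides the shell and the picture viewer there is one more tool, called after "Emit:" as name(argument=value, ...) on one line, values as JSON. jog_arm: Moves the arm, as the interface text tells. Shift numbers are shares of 500 mm and turn numbers shares of 1.5 rad, none past 1 either way. Its arguments: {"type":"object","properties":{"commands":{"type":"array","items":{"type":"object","properties":{"tx":{"type":"number"},"ty":{"type":"number"},"tz":{"type":"number"},"wx":{"type":"number"},"wy":{"type":"number"},"wz":{"type":"number"},"hand":{"type":"number"}}}}},"required":["commands"]}

```bash
ls; mkdir -p pics; cat > h.py <<'E'
import numpy as np, cv2
from scipy.spatial.transform import Rotation as R
from bench import manip
def cam(name):
    c=manip.calibration(name); f=192/np.tan(np.radians(c["fov_y"])/2)
    if name=="wrist":
        s=manip.state(); T=np.eye(4); T[:3,:3]=R.from_rotvec(s["eef_rot"]).as_matrix(); T[:3,3]=s["ee_pos"]
        T=T@np.array(c["T_tool_cam"]); return f,c,T[:3,3],T[:3,:3]
    o=np.array(c["orientation"]); 
    return f,c,np.array(c["xyz"]),(R.from_rotvec(o).as_matrix() if o.shape==(3,) else o)
def ray(name,uv,z,C=None):
    f,c,p,M=C or cam(name)
    d=M@np.array([(uv[0]-c["cx"])/f,(uv[1]-c["cy"])/f,1]); return p+d*(z-p[2])/d[2]
def proj(name,X,C=None):
    f,c,p,M=C or cam(name); q=M.T@(np.array(X)-p); return f*q[0]/q[2]+c["cx"],f*q[1]/q[2]+c["cy"]
E
python3 - <<'E'
from h import *
for n in("scene","top","wrist"): print(n,manip.calibration(n))
print(manip.state())
a=manip.camera("top");b=manip.camera("scene")
cv2.imwrite("pics/top.png",a);cv2.imwrite("pics/scene.png",b)
for q in["shelf","jar","bottle","prop","cones","lid","tumbler","tape","block"]:
  for n in("top","scene"):
    print(q,n,[(np.round(d["xy"]).tolist(),round(d["p"],2),ray(n,d["xy"],.015 if q in("jar","bottle") else 0)[:2].round(3).tolist()) for d in manip.pinpoint(q,n)[:3]])
E
```

```text
pics
scene {'fov_y': 57.78002977888561, 'cx': 257.9393149425093, 'cy': 189.96650349106335, 'xyz': array([1.28262784, 0.36934287, 0.8566708 ]), 'orientation': array([-1.28629899, -2.26176365,  0.92651583])}
top {'fov_y': 51.69962621596135, 'cx': 260.1168495777084, 'cy': 188.37736825912245, 'xyz': array([ 0.37389374, -0.05632043,  1.0934044 ]), 'orientation': array([-2.09089152,  2.12598982, -0.21933355])}
wrist {'fov_y': 63.89116983907419, 'cx': 255.14721337422677, 'cy': 189.2107261378274, 'T_tool_cam': array([[ 2.85188503e-04, -9.69201740e-01, -2.46267957e-01,
         6.68656497e-02],
       [ 9.99999956e-01,  2.96835969e-04, -1.01736654e-05,
        -3.16009014e-04],
       [ 8.29615219e-05, -2.46267943e-01,  9.69201781e-01,
        -9.30975132e-02],
       [ 0.00000000e+00,  0.00000000e+00,  0.00000000e+00,
         1.00000000e+00]])}
{'time': 0.0, 'q': array([-1.29908753e+00,  2.21235687e-01,  1.52761888e+00,  1.43392577e-05,
        1.39470635e+00, -1.26085517e-01]), 'qvel': array([-0.00056672,  0.0005041 ,  0.00079848,  0.00028438, -0.00095143,
       -0.00065189]), 'tau': arra
[... 804 characters left out ...]
-0.458]), ([373.0, 250.0], 0.65, [0.431, -0.359])]
prop scene [([193.0, 133.0], 0.52, [0.407, -0.462]), ([207.0, 144.0], 0.5, [0.438, -0.364])]
cones top [([104.0, 261.0], 0.5, [0.413, 0.375])]
cones scene [([390.0, 211.0], 0.57, [0.414, 0.36])]
lid top [([370.0, 201.0], 0.71, [0.567, -0.361])]
lid scene [([185.0, 165.0], 0.77, [0.581, -0.359])]
tumbler top [([117.0, 195.0], 0.87, [0.597, 0.35]), ([192.0, 228.0], 0.66, [0.5, 0.136]), ([232.0, 213.0], 0.58, [0.54, 0.025])]
tumbler scene [([374.0, 250.0], 0.76, [0.593, 0.361])]
tape top [([200.0, 129.0], 0.74, [0.787, 0.118])]
tape scene []
block top [([292.0, 134.0], 0.72, [0.769, -0.15])]
block scene [([198.0, 222.0], 0.57, [0.774, -0.152])]
```

View pics/top.png

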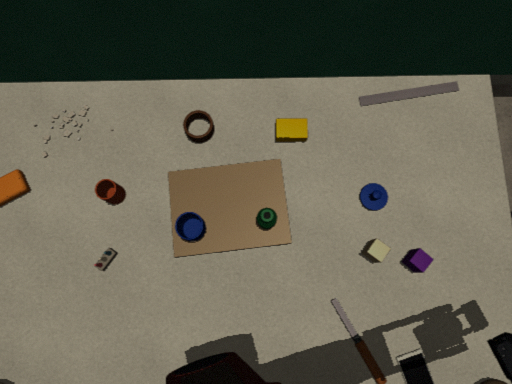

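View pics/scene.png

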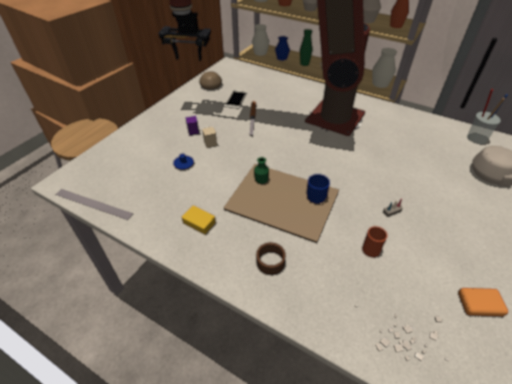

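The top view shows the shelf centred at about (230,207), with the jar at (190,227) and the bottle at (266,218). There are two prop candidates: cream at (376,250) and a purple post at (419,261). The cream one fits the description "cream kiln prop". I'll confirm this in a crop and measure the shelf corners.

```bash
python3 - <<'E'
from h import *
a=cv2.imread("pics/top.png")
cv2.imwrite("pics/crop.png",cv2.resize(a[215:295,340:450],None,fx=6,fy=6,interpolation=cv2.INTER_CUBIC))
hsv=cv2.cvtColor(a,cv2.COLOR_BGR2HSV)
m=((hsv[...,1]>70)&(hsv[...,0]>5)&(hsv[...,0]<25)&(hsv[...,2]>100)).astype(np.uint8)
n,l,st,ce=cv2.connectedComponentsWithStats(m); i=1+np.argmax(st[1:,4]); print(st[i])
cs,_=cv2.findContours((l==i).astype(np.uint8),0,2); h=cv2.convexHull(max(cs,key=cv2.contourArea))
q=cv2.approxPolyDP(h,8,True)[:,0].astype(float); print(q)
W=np.array([ray("top",p,.015)[:2] for p in q]); print(W.round(4), [np.linalg.norm(W[k]-W[k-1]).round(4) for k in range(len(W))])
# rect from all hull points
P=np.array([ray("top",p,.015)[:2] for p in h[:,0].astype(float)],np.float32); print(cv2.minAreaRect(P*1000))
E
```

```text
[ 168  159  124   98 8707]
[[280. 159.]
 [291. 242.]
 [174. 256.]
 [168. 172.]]
[[ 0.6888 -0.1118]
 [ 0.4552 -0.1353]
 [ 0.423   0.1802]
 [ 0.6564  0.204 ]] [np.float64(0.3174), np.float64(0.2348), np.float64(0.3172), np.float64(0.2346)]
((556.5634155273438, 34.65174865722656), (239.02969360351562, 319.8426208496094), 5.827635765075684)
```

View pics/crop.png

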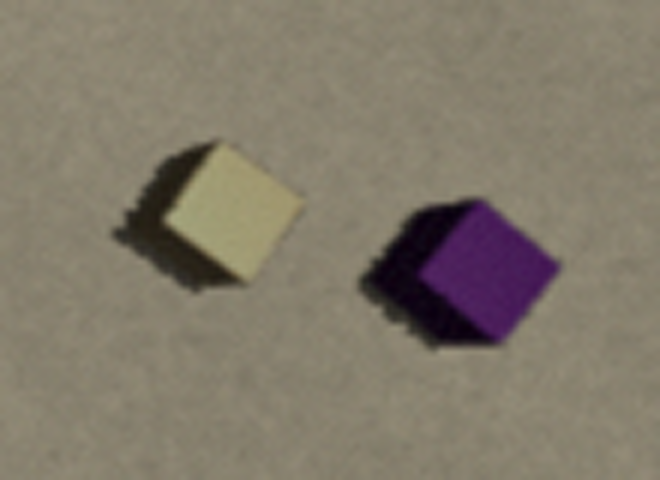

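The crop shows the cream post on the left (its top face near top-image pixel (379,250)) and the purple look-alike on the right at (421,260). The cream one is the target. Next I'll get positions and headings for all the pieces.

```bash
python3 - <<'E'
from h import *
c=np.array([(218,142),(305,205),(247,284),(165,218)])/6+[340-.4,215-.4]
P=np.array([ray("top",p,.065)[:2] for p in c]);print(P.round(4),P.mean(0).round(4),[np.degrees(np.arctan2(*(P[k]-P[k-1])[::-1])).round(1) for k in range(4)],[np.linalg.norm(P[k]-P[k-1]).round(4) for k in range(4)])
pc=np.array([(480,200),(560,268),(500,343),(420,272)])/6+[340-.4,215-.4]
print("purple",np.mean([ray("top",p,.065)[:2] for p in pc],0).round(4))
a=cv2.imread("pics/top.png");hsv=cv2.cvtColor(a,cv2.COLOR_BGR2HSV)
def blob(box,f,z,nm):
    x0,y0,x1,y1=box; s=hsv[y0:y1,x0:x1].astype(int); m=f(s).astype(np.uint8)
    n,l,st,ce=cv2.connectedComponentsWithStats(m); i=1+np.argmax(st[1:,4])
    cs,_=cv2.findContours((l==i).astype(np.uint8),0,2); h=cv2.convexHull(max(cs,key=cv2.contourArea))[:,0]+[x0,y0]
    W=np.array([ray("top",p.astype(float),z)[:2] for p in h],np.float32)
    print(nm,st[i],"minrect mm",cv2.minAreaRect(W*1000),"circ",cv2.minEnclosingCircle(W*1000))
blob((350,175,395,220),lambda s:(s[...,1]>120)&(abs(s[...,0]-112)<12),.010,"lid")
blob((165,200,215,250),lambda s:(s[...,1]>120)&(abs(s[...,0]-115)<12),.09,"jar rim")
blob((90,175,125,205),lambda s:(s[...,1]>120)&((s[...,0]<12)|(s[...,0]>170))&(s[...,2]>60),.08,"tumbler rim")
blob((250,200,285,235),lambda s:(s[...,1]>100)&(abs(s[...,0]-70)<20),.06,"bottle")
cv2.imwrite("pics/crop2.png",cv2.resize(a[165:285,80:210],None,fx=5,fy=5,interpolation=cv2.INTER_CUBIC))
E
```

```text
[[ 0.4574 -0.351 ]
 [ 0.43   -0.386 ]
 [ 0.3972 -0.3586]
 [ 0.4255 -0.3259]] [ 0.4275 -0.3554] [np.float64(-38.2), np.float64(-128.0), np.float64(140.1), np.float64(49.2)] [np.float64(0.0406), np.float64(0.0445), np.float64(0.0427), np.float64(0.0433)]
purple [ 0.4011 -0.4622]
lid [ 10   9  27  26 560] minrect mm ((577.6753540039062, -367.7257080078125), (73.01439666748047, 70.75337982177734), 89.00902557373047) circ ((578.0682373046875, -368.2215270996094), 37.43567657470703)
jar rim [ 11  12  29  29 648] minrect mm ((492.5302734375, 125.99319458007812), (75.2392578125, 67.09345245361328), 44.795555114746094) circ ((492.73565673828125, 126.00672149658203), 38.39836883544922)
tumbler rim [  5   4  21  21 158] minrect mm ((596.7261352539062, 352.10980224609375), (54.372894287109375, 52.41239547729492), 3.4717254638671875) circ ((597.276611328125, 351.6319885253906), 28.11161994934082)
bottle [  7   8  19  21 269] minrect mm ((515.3471069335938, -69.24891662597656), (48.12655258178711, 51.83588409423828), 70.8451919555664) circ ((515.4515380859375, -69.65238952636719), 26.58774185180664)
```

View pics/crop2.png

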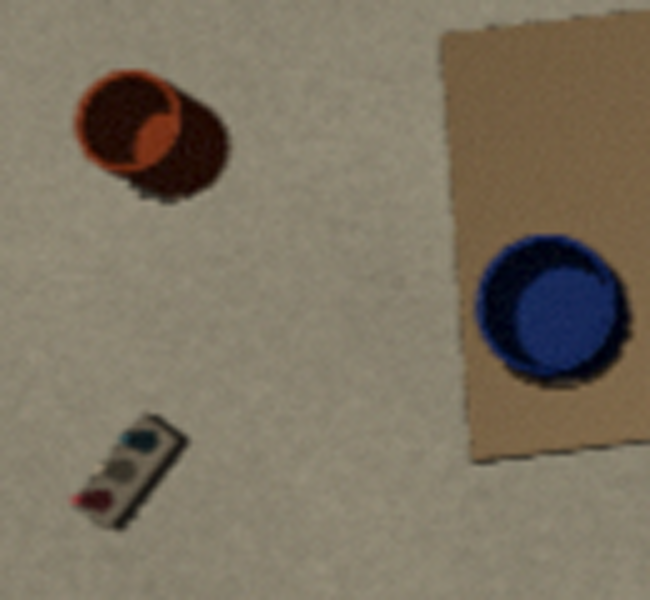

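The crop shows the tumbler rim at (105,189), the cone bar at (106,259) with its long axis diagonal, and the jar at (190,227). I'll move over the cream prop and take a wrist look.

Emit:
jog_arm(commands=[{"tx": 0.371,"ty": 0.441,"tz": -0.08,"wz": 0.327,"hand": 0},{"tx": 0.371,"ty": 0.441,"tz": -0.08,"wz": 0.327,"hand": 0},{"tx": 0.371,"ty": 0.441,"tz": -0.08,"wz": 0.327,"hand": 0},{"tx": 0.371,"ty": 0.441,"tz": -0.08,"wz": 0.327,"hand": 0},{"tx": 0.371,"ty": 0.441,"tz": -0.08,"wz": 0.327,"hand": 0},{"tx": 0.371,"ty": 0.441,"tz": -0.08,"wz": 0.327,"hand": 0},{"tx": 0.371,"ty": 0.441,"tz": -0.08,"wz": 0.327,"hand": 0},{"tx": 0.371,"ty": 0.441,"tz": -0.08,"wz": 0.327,"hand": 0},{"tx": 0.371,"ty": 0.441,"tz": -0.08,"wz": 0.327,"hand": 0}])

```text
invalid input
```

```bash
cat >> h.py <<'E'
def pose():
    s=manip.state(); M=R.from_rotvec(s["eef_rot"]).as_matrix()
    print("t %.2f"%s["time"],"tcp",s["ee_pos"].round(4),"psi deg %.2f"%np.degrees(np.arctan2(M[1,0],M[0,0])),"z",M[:,2].round(4),"w %.4f"%s["width"],"F",s["ft_force"].round(2),"g %.1f"%s["grip_force"],"q",s["q"].round(2))
    return s["ee_pos"],M
E
python3 - <<'E'
from h import *
pose(); C=cam("wrist"); a=manip.camera("wrist"); cv2.imwrite("pics/w1.png",a)
hsv=cv2.cvtColor(a,cv2.COLOR_BGR2HSV); print(proj("wrist",(.4275,-.3554,.065),C))
for d in manip.pinpoint("prop","wrist"): print(d, ray("wrist",d["xy"],0,C).round(4))
E
```

```text
t 1.00 tcp [ 0.2421 -0.5762  0.2922] psi deg 22.79 z [ 0.e+00  1.e-04 -1.e+00] w 0.0871 F [-0.04 -0.06 -0.36] g 0.0 q [-1.3   0.22  1.53  0.    1.39 -0.13]
(np.float64(101.87314080138484), np.float64(-117.35304410863779))
```

View pics/w1.png

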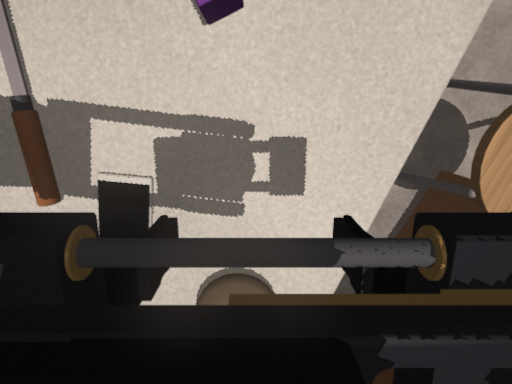

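The move was refused, so I was still at the start pose. The wrist view shows the gripper itself in the lower half, and only the upper half (toward tool +x) is clear. I'll retry with all fields given and stand off about 80 mm in tool −x.

Emit:
jog_arm(commands=[{"tx": 0.27,"ty": 0.32,"tz": -0.08,"wx": 0,"wy": 0,"wz": 0.327,"hand": 0},{"tx": 0.27,"ty": 0.32,"tz": -0.08,"wx": 0,"wy": 0,"wz": 0.327,"hand": 0},{"tx": 0.27,"ty": 0.32,"tz": -0.08,"wx": 0,"wy": 0,"wz": 0.327,"hand": 0},{"tx": 0.27,"ty": 0.32,"tz": -0.08,"wx": 0,"wy": 0,"wz": 0.327,"hand": 0},{"tx": 0.27,"ty": 0.32,"tz": -0.08,"wx": 0,"wy": 0,"wz": 0.327,"hand": 0},{"tx": 0.27,"ty": 0.32,"tz": -0.08,"wx": 0,"wy": 0,"wz": 0.327,"hand": 0},{"tx": 0.27,"ty": 0.32,"tz": -0.08,"wx": 0,"wy": 0,"wz": 0.327,"hand": 0}])

```text
time: 1.8
ee_pos: [0.3769, -0.4171, 0.2528]
eef_rot: [2.836, 1.349, -0.001]
ft_force: [0.1, 0.2, 0.7]
width: 0.0873
grip_force: 0.0
```

```bash
python3 - <<'E'
from h import *
pose(); C=cam("wrist"); a=manip.camera("wrist"); cv2.imwrite("pics/w2.png",a)
print(proj("wrist",(.4275,-.3554,.065),C))
for d in manip.pinpoint("prop","wrist"): print(d, ray("wrist",d["xy"],0,C).round(4))
E
```

```text
t 1.80 tcp [ 0.3769 -0.4171  0.2528] psi deg 50.89 z [-1.0e-04 -1.3e-03 -1.0e+00] w 0.0873 F [0.13 0.15 0.7 ] g 0.0 q [-0.98  0.1   1.74 -0.    1.3  -0.29]
(np.float64(255.81514297660635), np.float64(95.66863047597883))
{'xy': [294.8, 189.5], 'p': 0.96} [ 0.3989 -0.4626  0.    ]
{'xy': [258.2, 102.7], 'p': 0.82} [ 0.4269 -0.3605  0.    ]
```

View pics/w2.png

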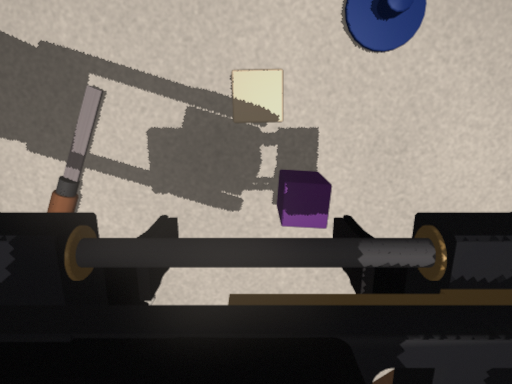

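The cream prop's top face spans (232–283, 69–123), square to the tool and within 2 mm of the prediction. The purple one is at (303,199). I'll descend and grip the cream one.

Emit:
jog_arm(commands=[{"tx": 0.103,"ty": 0.119,"tz": 0,"wx": 0,"wy": 0,"wz": 0,"hand": 0},{"tx": 0.103,"ty": 0.119,"tz": 0,"wx": 0,"wy": 0,"wz": 0,"hand": 0},{"tx": 0.103,"ty": 0.119,"tz": -0.1,"wx": 0,"wy": 0,"wz": 0,"hand": 0},{"tx": 0.103,"ty": 0.119,"tz": -0.2,"wx": 0,"wy": 0,"wz": 0,"hand": 0},{"tx": 0.103,"ty": 0.119,"tz": -0.27,"wx": 0,"wy": 0,"wz": 0,"hand": 0},{"tx": 0.103,"ty": 0.119,"tz": -0.312,"wx": 0,"wy": 0,"wz": 0,"hand": 0},{"tx": 0.103,"ty": 0.119,"tz": -0.312,"wx": 0,"wy": 0,"wz": 0,"hand": 0},{"tx": 0.103,"ty": 0.119,"tz": -0.312,"wx": 0,"wy": 0,"wz": 0,"hand": 255},{"tx": 0.103,"ty": 0.119,"tz": -0.312,"wx": 0,"wy": 0,"wz": 0,"hand": 255},{"tx": 0.103,"ty": 0.119,"tz": -0.312,"wx": 0,"wy": 0,"wz": 0,"hand": 255}])

```text
time: 2.9
ee_pos: [0.4294, -0.3581, 0.0983]
eef_rot: [2.834, 1.348, 0.002]
ft_force: [-0.6, 0.2, 0.6]
width: 0.0709
grip_force: 0.0
```

Emit:
jog_arm(commands=[{"tx": 0,"ty": 0,"tz": 0,"wx": 0,"wy": 0,"wz": 0,"hand": 255},{"tx": 0,"ty": 0,"tz": 0,"wx": 0,"wy": 0,"wz": 0,"hand": 255},{"tx": 0,"ty": 0,"tz": 0,"wx": 0,"wy": 0,"wz": 0,"hand": 255}])

```text
time: 3.2
ee_pos: [0.4288, -0.3568, 0.0967]
eef_rot: [2.836, 1.35, 0.0]
ft_force: [-0.5, -0.0, -0.5]
width: 0.0469
grip_force: 0.0
```

Emit:
jog_arm(commands=[{"tx": 0,"ty": 0,"tz": 0,"wx": 0,"wy": 0,"wz": 0,"hand": 255},{"tx": 0,"ty": 0,"tz": 0,"wx": 0,"wy": 0,"wz": 0,"hand": 255},{"tx": 0,"ty": 0,"tz": 0,"wx": 0,"wy": 0,"wz": 0,"hand": 255},{"tx": 0,"ty": 0,"tz": 0.02,"wx": 0,"wy": 0,"wz": 0,"hand": 255},{"tx": 0,"ty": 0,"tz": 0.06,"wx": 0,"wy": 0,"wz": 0,"hand": 255},{"tx": 0,"ty": 0,"tz": 0.14,"wx": 0,"wy": 0,"wz": 0,"hand": 255},{"tx": 0,"ty": 0,"tz": 0.22,"wx": 0,"wy": 0,"wz": 0,"hand": 255},{"tx": 0,"ty": 0,"tz": 0.3,"wx": 0,"wy": 0,"wz": 0,"hand": 255},{"tx": 0,"ty": 0,"tz": 0.3,"wx": 0,"wy": 0,"wz": 0,"hand": 255}])

```text
time: 4.1
ee_pos: [0.4308, -0.359, 0.2534]
eef_rot: [2.827, 1.345, 0.005]
ft_force: [1.1, -0.3, -1.3]
width: 0.0451
grip_force: 29.9
```

Emit:
jog_arm(commands=[{"tx": 0.04,"ty": 0.08,"tz": 0.02,"wx": 0,"wy": 0,"wz": 0.09,"hand": 255},{"tx": 0.08,"ty": 0.16,"tz": 0.028,"wx": 0,"wy": 0,"wz": 0.18,"hand": 255},{"tx": 0.12,"ty": 0.24,"tz": 0.028,"wx": 0,"wy": 0,"wz": 0.27,"hand": 255},{"tx": 0.16,"ty": 0.32,"tz": 0.028,"wx": 0,"wy": 0,"wz": 0.36,"hand": 255},{"tx": 0.176,"ty": 0.372,"tz": 0.028,"wx": 0,"wy": 0,"wz": 0.45,"hand": 255},{"tx": 0.176,"ty": 0.372,"tz": 0.028,"wx": 0,"wy": 0,"wz": 0.523,"hand": 255},{"tx": 0.176,"ty": 0.372,"tz": 0.028,"wx": 0,"wy": 0,"wz": 0.523,"hand": 255},{"tx": 0.176,"ty": 0.372,"tz": 0.028,"wx": 0,"wy": 0,"wz": 0.523,"hand": 255}])

```text
time: 4.9
ee_pos: [0.5161, -0.1706, 0.2592]
eef_rot: [-2.108, -2.327, 0.001]
ft_force: [0.3, -0.2, -2.4]
width: 0.0444
grip_force: 29.9
```

```bash
python3 - <<'E'
from h import *
pose(); C=cam("wrist"); a=manip.camera("wrist"); cv2.imwrite("pics/w3.png",a)
print(proj("wrist",(.517,-.07,.107),C),proj("wrist",(.517,-.07,.015),C))
for d in manip.pinpoint("bottle","wrist"): print(d, ray("wrist",d["xy"],0.015,C).round(4))
E
```

```text
t 4.90 tcp [ 0.5161 -0.1706  0.2592] psi deg 95.67 z [-1.7e-03  6.0e-04 -1.0e+00] w 0.0444 F [ 0.28 -0.16 -2.43] g 29.9 q [-0.46  0.05  1.77 -0.    1.32 -0.56]
(np.float64(270.2726864650578), np.float64(65.76604070771937)) (np.float64(266.2030380179991), np.float64(78.49335043465024))
{'xy': [266.5, 78.4], 'p': 0.75} [ 0.5173 -0.0699  0.015 ]
```

Emit:
jog_arm(commands=[{"tx": 0,"ty": 0.08,"tz": 0,"wx": 0,"wy": 0,"wz": 0,"hand": 255},{"tx": -0.01,"ty": 0.18,"tz": 0,"wx": 0,"wy": 0,"wz": 0,"hand": 255},{"tx": -0.02,"ty": 0.28,"tz": 0,"wx": 0,"wy": 0,"wz": 0,"hand": 255},{"tx": -0.02,"ty": 0.36,"tz": 0,"wx": 0,"wy": 0,"wz": 0,"hand": 255},{"tx": -0.02,"ty": 0.399,"tz": 0,"wx": 0,"wy": 0,"wz": 0,"hand": 255},{"tx": -0.02,"ty": 0.399,"tz": 0,"wx": 0,"wy": 0,"wz": 0,"hand": 255},{"tx": -0.02,"ty": 0.399,"tz": 0,"wx": 0,"wy": 0,"wz": 0,"hand": 255}])

```text
time: 5.7
ee_pos: [0.5066, 0.0283, 0.2602]
eef_rot: [2.106, 2.331, -0.001]
ft_force: [0.5, 0.2, -3.4]
width: 0.045
grip_force: 29.9
```

```bash
python3 - <<'E'
from h import *
pose(); C=cam("wrist"); a=manip.camera("wrist"); cv2.imwrite("pics/w4.png",a)
for z in(.09,.015): print(proj("wrist",(.4967,.1291,z),C))
for d in manip.pinpoint("jar","wrist"): print(d, ray("wrist",d["xy"],0.015,C).round(4))
cv2.imwrite("pics/w34.png",np.hstack([cv2.resize(cv2.imread("pics/w3.png")[:240],(400,188)),cv2.resize(a[:240],(400,188))]))
E
```

```text
t 5.70 tcp [0.5066 0.0283 0.2602] psi deg 95.81 z [-0.e+00 -6.e-04 -1.e+00] w 0.0450 F [ 0.46  0.24 -3.41] g 29.9 q [-0.1  -0.04  1.86 -0.    1.31 -0.2 ]
(np.float64(255.78871124207762), np.float64(67.00333760862947))
(np.float64(255.6628565356617), np.float64(76.98121742131633))
{'xy': [255.3, 79.0], 'p': 0.68} [0.4965 0.1271 0.015 ]
```

View pics/w34.png

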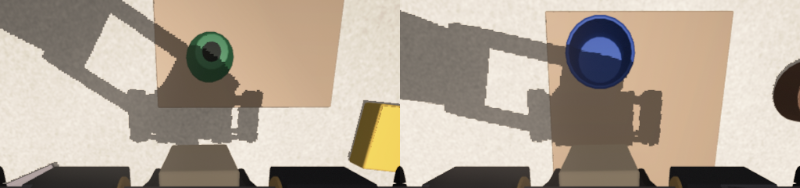

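The pictures show the bottle at (210,55) and the jar rim at (600,51) in the composite. Both agree with the shelf-derived positions within 2 mm, so I'll lower the prop at the midpoint.

Emit:
jog_arm(commands=[{"tx": 0,"ty": 0,"tz": -0.07,"wx": 0,"wy": 0,"wz": 0,"hand": 255},{"tx": 0,"ty": 0,"tz": -0.14,"wx": 0,"wy": 0,"wz": 0,"hand": 255},{"tx": 0,"ty": 0,"tz": -0.21,"wx": 0,"wy": 0,"wz": 0,"hand": 255},{"tx": 0,"ty": 0,"tz": -0.26,"wx": 0,"wy": 0,"wz": 0,"hand": 255},{"tx": 0,"ty": 0,"tz": -0.28,"wx": 0,"wy": 0,"wz": 0,"hand": 255},{"tx": 0,"ty": 0,"tz": -0.29,"wx": 0,"wy": 0,"wz": 0,"hand": 255},{"tx": 0,"ty": 0,"tz": -0.294,"wx": 0,"wy": 0,"wz": 0,"hand": 255},{"tx": 0,"ty": 0,"tz": -0.296,"wx": 0,"wy": 0,"wz": 0,"hand": 255},{"tx": 0,"ty": 0,"tz": -0.296,"wx": 0,"wy": 0,"wz": 0,"hand": 255}])

```text
time: 6.7
ee_pos: [0.5075, 0.0287, 0.1135]
eef_rot: [2.104, 2.33, 0.002]
ft_force: [0.3, 0.3, -3.2]
width: 0.0451
grip_force: 29.9
```

Emit:
jog_arm(commands=[{"tx": 0,"ty": 0,"tz": -0.002,"wx": 0,"wy": 0,"wz": 0,"hand": 255},{"tx": 0,"ty": 0,"tz": -0.003,"wx": 0,"wy": 0,"wz": 0,"hand": 255},{"tx": 0,"ty": 0,"tz": -0.003,"wx": 0,"wy": 0,"wz": 0,"hand": 255},{"tx": 0,"ty": 0,"tz": -0.003,"wx": 0,"wy": 0,"wz": 0,"hand": 255}])

```text
time: 7.1
ee_pos: [0.5072, 0.0288, 0.1116]
eef_rot: [2.104, 2.331, 0.001]
ft_force: [-1.5, 0.5, 5.3]
width: 0.0447
grip_force: 29.9
```

Contact (+5 N). I'll release and rise straight up.

Emit:
jog_arm(commands=[{"tx": 0,"ty": 0,"tz": 0,"wx": 0,"wy": 0,"wz": 0,"hand": 150},{"tx": 0,"ty": 0,"tz": 0,"wx": 0,"wy": 0,"wz": 0,"hand": 0},{"tx": 0,"ty": 0,"tz": 0,"wx": 0,"wy": 0,"wz": 0,"hand": 0},{"tx": 0,"ty": 0,"tz": 0,"wx": 0,"wy": 0,"wz": 0,"hand": 0},{"tx": 0,"ty": 0,"tz": 0,"wx": 0,"wy": 0,"wz": 0,"hand": 0},{"tx": 0,"ty": 0,"tz": 0.04,"wx": 0,"wy": 0,"wz": 0,"hand": 0},{"tx": 0,"ty": 0,"tz": 0.12,"wx": 0,"wy": 0,"wz": 0,"hand": 0},{"tx": 0,"ty": 0,"tz": 0.22,"wx": 0,"wy": 0,"wz": 0,"hand": 0},{"tx": 0,"ty": 0,"tz": 0.3,"wx": 0,"wy": 0,"wz": 0,"hand": 0},{"tx": 0,"ty": 0,"tz": 0.34,"wx": 0,"wy": 0,"wz": 0,"hand": 0}])

```text
time: 8.1
ee_pos: [0.5081, 0.0287, 0.2853]
eef_rot: [2.102, 2.328, 0.006]
ft_force: [0.6, -0.8, -0.6]
width: 0.0871
grip_force: 0.0
```

```bash
python3 - <<'E'
from h import *
pose(); b=cv2.imread("pics/top.png")
# cones from first top crop, plane z=.022
c=np.array([(150,413),(188,440),(120,530),(78,505)])/5+[80-.4,165-.4]
P=np.array([ray("top",p,.022)[:2] for p in c]);print(P.round(4),P.mean(0).round(4),[np.degrees(np.arctan2(*(P[k]-P[k-1])[::-1])).round(1) for k in range(4)],[np.linalg.norm(P[k]-P[k-1]).round(4) for k in range(4)])
E
```

```text
t 8.10 tcp [0.5081 0.0287 0.2853] psi deg 95.85 z [ 6.3e-03 -6.0e-04 -1.0e+00] w 0.0871 F [ 0.64 -0.83 -0.57] g 0.0 q [-0.1  -0.06  1.84  0.    1.36 -0.2 ]
[[0.4488 0.3525]
 [0.4341 0.3312]
 [0.3875 0.3645]
 [0.4009 0.3878]] [0.4178 0.359 ] [np.float64(-36.4), np.float64(-124.6), np.float64(144.5), np.float64(60.1)] [np.float64(0.0595), np.float64(0.0259), np.float64(0.0573), np.float64(0.0268)]
```

Emit:
jog_arm(commands=[{"tx": 0,"ty": 0.1,"tz": 0,"wx": 0,"wy": 0,"wz": 0.1,"hand": 0},{"tx": -0.01,"ty": 0.2,"tz": 0,"wx": 0,"wy": 0,"wz": 0.2,"hand": 0},{"tx": -0.02,"ty": 0.3,"tz": 0,"wx": 0,"wy": 0,"wz": 0.3,"hand": 0},{"tx": -0.03,"ty": 0.4,"tz": 0,"wx": 0,"wy": 0,"wz": 0.4,"hand": 0},{"tx": -0.04,"ty": 0.5,"tz": -0.06,"wx": 0,"wy": 0,"wz": 0.5,"hand": 0},{"tx": -0.047,"ty": 0.567,"tz": -0.12,"wx": 0,"wy": 0,"wz": 0.573,"hand": 0},{"tx": -0.047,"ty": 0.567,"tz": -0.12,"wx": 0,"wy": 0,"wz": 0.573,"hand": 0},{"tx": -0.047,"ty": 0.567,"tz": -0.12,"wx": 0,"wy": 0,"wz": 0.573,"hand": 0}])

```text
time: 8.9
ee_pos: [0.4819, 0.3129, 0.219]
eef_rot: [-0.939, -2.995, 0.004]
ft_force: [-0.9, -0.5, -0.4]
width: 0.0869
grip_force: 0.0
```

```bash
python3 - <<'E'
from h import *
pose(); C=cam("wrist"); a=manip.camera("wrist"); 
for z in(0,.022): print(proj("wrist",(.4178,.359,z),C))
for d in manip.pinpoint("cones","wrist"): print(d, ray("wrist",d["xy"],0,C).round(4))
cv2.imwrite("pics/w5.png",a[:260,100:420])
E
```

```text
t 8.90 tcp [0.4819 0.3129 0.219 ] psi deg 145.18 z [-0.0031 -0.0017 -1.    ] w 0.0869 F [-0.87 -0.48 -0.37] g 0.0 q [ 0.44  0.17  1.73 -0.    1.25 -0.52]
(np.float64(257.0750182020055), np.float64(98.94761254610417))
(np.float64(257.1420357950525), np.float64(97.97860599033315))
{'xy': [262.8, 97.8], 'p': 0.82} [0.4201 0.3642 0.    ]
```

View pics/w5.png

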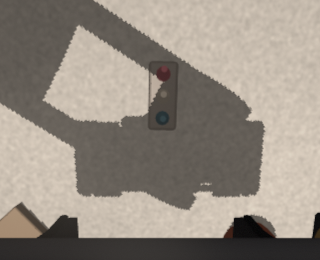

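The cone bar spans about x 249–276 and y 62–129 in the full frame, square to the tool, so its centre is near (0.419, 0.365). I'll descend to fingertip height 3 mm and grip.

Emit:
jog_arm(commands=[{"tx": -0.07,"ty": 0.05,"tz": 0,"wx": 0,"wy": 0,"wz": 0,"hand": 90},{"tx": -0.13,"ty": 0.103,"tz": 0,"wx": 0,"wy": 0,"wz": 0,"hand": 90},{"tx": -0.13,"ty": 0.103,"tz": 0,"wx": 0,"wy": 0,"wz": 0,"hand": 90},{"tx": -0.13,"ty": 0.103,"tz": -0.08,"wx": 0,"wy": 0,"wz": 0,"hand": 90},{"tx": -0.13,"ty": 0.103,"tz": -0.16,"wx": 0,"wy": 0,"wz": 0,"hand": 90},{"tx": -0.13,"ty": 0.103,"tz": -0.22,"wx": 0,"wy": 0,"wz": 0,"hand": 90},{"tx": -0.13,"ty": 0.103,"tz": -0.26,"wx": 0,"wy": 0,"wz": 0,"hand": 90},{"tx": -0.13,"ty": 0.103,"tz": -0.285,"wx": 0,"wy": 0,"wz": 0,"hand": 90},{"tx": -0.13,"ty": 0.103,"tz": -0.294,"wx": 0,"wy": 0,"wz": 0,"hand": 90},{"tx": -0.13,"ty": 0.103,"tz": -0.294,"wx": 0,"wy": 0,"wz": 0,"hand": 90}])

```text
time: 10.0
ee_pos: [0.4191, 0.3635, 0.0744]
eef_rot: [0.944, 2.996, 0.001]
ft_force: [-0.1, -0.2, -0.1]
width: 0.0564
grip_force: 0.0
```

Emit:
jog_arm(commands=[{"tx": 0,"ty": 0,"tz": 0,"wx": 0,"wy": 0,"wz": 0,"hand": 255},{"tx": 0,"ty": 0,"tz": 0,"wx": 0,"wy": 0,"wz": 0,"hand": 255},{"tx": 0,"ty": 0,"tz": 0,"wx": 0,"wy": 0,"wz": 0,"hand": 255},{"tx": 0,"ty": 0,"tz": 0,"wx": 0,"wy": 0,"wz": 0,"hand": 255},{"tx": 0,"ty": 0,"tz": 0,"wx": 0,"wy": 0,"wz": 0,"hand": 255},{"tx": 0,"ty": 0,"tz": 0,"wx": 0,"wy": 0,"wz": 0,"hand": 255}])

```text
time: 10.6
ee_pos: [0.4182, 0.364, 0.0741]
eef_rot: [0.942, 2.997, 0.001]
ft_force: [-0.4, 0.1, 2.3]
width: 0.0262
grip_force: 29.9
```

Emit:
jog_arm(commands=[{"tx": 0,"ty": 0,"tz": 0.02,"wx": 0,"wy": 0,"wz": 0,"hand": 255},{"tx": 0,"ty": 0,"tz": 0.06,"wx": 0,"wy": 0,"wz": 0,"hand": 255},{"tx": 0,"ty": 0,"tz": 0.14,"wx": 0,"wy": 0,"wz": 0,"hand": 255},{"tx": 0,"ty": 0,"tz": 0.24,"wx": 0,"wy": 0,"wz": 0,"hand": 255},{"tx": 0,"ty": 0,"tz": 0.34,"wx": 0,"wy": 0,"wz": 0,"hand": 255},{"tx": 0,"ty": 0,"tz": 0.36,"wx": 0,"wy": 0,"wz": 0,"hand": 255},{"tx": 0,"ty": 0,"tz": 0.36,"wx": 0,"wy": 0,"wz": 0,"hand": 255}])

```text
time: 11.3
ee_pos: [0.4192, 0.3646, 0.2571]
eef_rot: [0.941, 2.993, 0.007]
ft_force: [0.8, 0.5, -0.3]
width: 0.0258
grip_force: 29.9
```

```bash
python3 - <<'E'
from h import *
pose(); a=manip.camera("top"); cv2.imwrite("pics/top2.png",a)
print(proj("top",(.5072,.0288,.08)))
for q in("prop","jar","bottle"):
  for d in manip.pinpoint(q,"top"): print(q,d, ray("top",d["xy"],.015).round(4))
cv2.imwrite("pics/t2c.png",cv2.resize(a[145:270,155:305],None,fx=5,fy=5,interpolation=cv2.INTER_CUBIC)[:600])
E
```

```text
t 11.30 tcp [0.4192 0.3646 0.2571] psi deg 145.10 z [ 0.0051  0.0032 -1.    ] w 0.0258 F [ 0.84  0.52 -0.33] g 29.9 q [ 0.57  0.08  1.75 -0.    1.3  -0.39]
(np.float64(228.31596850696457), np.float64(220.76202533493563))
prop {'xy': [233.2, 224.9], 'p': 0.9} [0.5042 0.0209 0.015 ]
prop {'xy': [411.9, 263.1], 'p': 0.57} [ 0.3939 -0.4561  0.015 ]
prop {'xy': [75.0, 256.4], 'p': 0.57} [0.4263 0.4469 0.015 ]
jar {'xy': [191.5, 225.4], 'p': 0.61} [0.5047 0.1348 0.015 ]
jar {'xy': [232.4, 208.8], 'p': 0.2} [0.5487 0.023  0.015 ]
bottle {'xy': [265.4, 222.1], 'p': 0.79} [ 0.5104 -0.0671  0.015 ]
```

View pics/t2c.png

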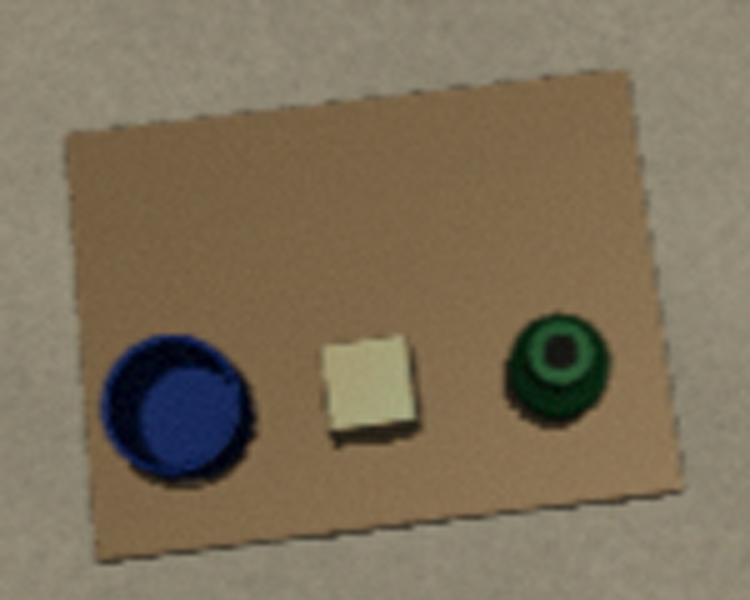

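The crop shows the prop standing square at (368,383), midway between the jar (178,408) and the bottle (558,370). Next I'll carry the cones over it.

Emit:
jog_arm(commands=[{"tx": 0.02,"ty": -0.08,"tz": 0,"wx": 0,"wy": 0,"wz": -0.07,"hand": 255},{"tx": 0.04,"ty": -0.17,"tz": 0,"wx": 0,"wy": 0,"wz": -0.15,"hand": 255},{"tx": 0.065,"ty": -0.26,"tz": 0,"wx": 0,"wy": 0,"wz": -0.23,"hand": 255},{"tx": 0.09,"ty": -0.35,"tz": 0,"wx": 0,"wy": 0,"wz": -0.31,"hand": 255},{"tx": 0.115,"ty": -0.44,"tz": 0,"wx": 0,"wy": 0,"wz": -0.39,"hand": 255},{"tx": 0.14,"ty": -0.53,"tz": 0,"wx": 0,"wy": 0,"wz": -0.47,"hand": 255},{"tx": 0.165,"ty": -0.61,"tz": 0,"wx": 0,"wy": 0,"wz": -0.54,"hand": 255},{"tx": 0.177,"ty": -0.671,"tz": 0,"wx": 0,"wy": 0,"wz": -0.573,"hand": 255},{"tx": 0.177,"ty": -0.671,"tz": 0,"wx": 0,"wy": 0,"wz": -0.573,"hand": 255},{"tx": 0.177,"ty": -0.671,"tz": 0,"wx": 0,"wy": 0,"wz": -0.573,"hand": 255}])

```text
time: 12.5
ee_pos: [0.5057, 0.0278, 0.2517]
eef_rot: [-2.105, -2.328, 0.003]
ft_force: [0.3, -0.0, -0.9]
width: 0.0258
grip_force: 29.9
```

Emit:
jog_arm(commands=[{"tx": 0,"ty": 0,"tz": -0.06,"wx": 0,"wy": 0,"wz": 0,"hand": 255},{"tx": 0,"ty": 0,"tz": -0.11,"wx": 0,"wy": 0,"wz": 0,"hand": 255},{"tx": 0,"ty": 0,"tz": -0.15,"wx": 0,"wy": 0,"wz": 0,"hand": 255},{"tx": 0,"ty": 0,"tz": -0.175,"wx": 0,"wy": 0,"wz": 0,"hand": 255},{"tx": 0,"ty": 0,"tz": -0.19,"wx": 0,"wy": 0,"wz": 0,"hand": 255},{"tx": 0,"ty": 0,"tz": -0.196,"wx": 0,"wy": 0,"wz": 0,"hand": 255},{"tx": 0,"ty": 0,"tz": -0.196,"wx": 0,"wy": 0,"wz": 0,"hand": 255},{"tx": 0,"ty": 0,"tz": -0.196,"wx": 0,"wy": 0,"wz": 0,"hand": 255}])

```text
time: 13.3
ee_pos: [0.5073, 0.0284, 0.1567]
eef_rot: [2.104, 2.331, 0.001]
ft_force: [0.0, -0.4, -0.3]
width: 0.0257
grip_force: 29.9
```

Emit:
jog_arm(commands=[{"tx": 0,"ty": 0,"tz": -0.002,"wx": 0,"wy": 0,"wz": 0,"hand": 255},{"tx": 0,"ty": 0,"tz": -0.004,"wx": 0,"wy": 0,"wz": 0,"hand": 255},{"tx": 0,"ty": 0,"tz": -0.004,"wx": 0,"wy": 0,"wz": 0,"hand": 255},{"tx": 0,"ty": 0,"tz": -0.004,"wx": 0,"wy": 0,"wz": 0,"hand": 255}])

```text
time: 13.7
ee_pos: [0.5069, 0.0282, 0.1541]
eef_rot: [2.105, 2.331, 0.001]
ft_force: [-0.0, -0.2, 0.5]
width: 0.0258
grip_force: 29.9
```

Emit:
jog_arm(commands=[{"tx": 0,"ty": 0,"tz": -0.002,"wx": 0,"wy": 0,"wz": 0,"hand": 255},{"tx": 0,"ty": 0,"tz": -0.002,"wx": 0,"wy": 0,"wz": 0,"hand": 255},{"tx": 0,"ty": 0,"tz": -0.002,"wx": 0,"wy": 0,"wz": 0,"hand": 255}])

```text
time: 14.0
ee_pos: [0.507, 0.0282, 0.154]
eef_rot: [2.105, 2.331, 0.0]
ft_force: [-4.2, 0.2, 8.5]
width: 0.0257
grip_force: 29.9
```

Emit:
jog_arm(commands=[{"tx": 0,"ty": 0,"tz": 0.001,"wx": 0,"wy": 0,"wz": 0,"hand": 215},{"tx": 0,"ty": 0,"tz": 0.001,"wx": 0,"wy": 0,"wz": 0,"hand": 160},{"tx": 0,"ty": 0,"tz": 0.001,"wx": 0,"wy": 0,"wz": 0,"hand": 90},{"tx": 0,"ty": 0,"tz": 0.001,"wx": 0,"wy": 0,"wz": 0,"hand": 90},{"tx": 0,"ty": 0,"tz": 0.001,"wx": 0,"wy": 0,"wz": 0,"hand": 90},{"tx": 0,"ty": 0,"tz": 0.04,"wx": 0,"wy": 0,"wz": 0,"hand": 90},{"tx": 0,"ty": 0,"tz": 0.12,"wx": 0,"wy": 0,"wz": 0,"hand": 90},{"tx": 0,"ty": 0,"tz": 0.2,"wx": 0,"wy": 0,"wz": 0,"hand": 90},{"tx": 0,"ty": 0,"tz": 0.24,"wx": 0,"wy": 0,"wz": 0,"hand": 90},{"tx": 0,"ty": 0,"tz": 0.24,"wx": 0,"wy": 0,"wz": 0,"hand": 90}])

```text
time: 15.0
ee_pos: [0.5086, 0.0282, 0.2767]
eef_rot: [2.101, 2.327, 0.007]
ft_force: [-0.4, 0.5, 0.4]
width: 0.0564
grip_force: 0.0
```

Emit:
jog_arm(commands=[{"tx": 0.015,"ty": -0.1,"tz": 0,"wx": 0,"wy": 0,"wz": 0,"hand": 90},{"tx": 0.03,"ty": -0.2,"tz": 0,"wx": 0,"wy": 0,"wz": 0,"hand": 90},{"tx": 0.05,"ty": -0.3,"tz": 0,"wx": 0,"wy": 0,"wz": 0,"hand": 90},{"tx": 0.065,"ty": -0.4,"tz": 0,"wx": 0,"wy": 0,"wz": 0,"hand": 90},{"tx": 0.08,"ty": -0.5,"tz": 0,"wx": 0,"wy": 0,"wz": 0,"hand": 90},{"tx": 0.1,"ty": -0.6,"tz": 0,"wx": 0,"wy": 0,"wz": 0,"hand": 90},{"tx": 0.12,"ty": -0.7,"tz": 0,"wx": 0,"wy": 0,"wz": 0,"hand": 90},{"tx": 0.135,"ty": -0.8,"tz": -0.02,"wx": 0,"wy": 0,"wz": 0,"hand": 90},{"tx": 0.15,"ty": -0.9,"tz": -0.045,"wx": 0,"wy": 0,"wz": 0,"hand": 90},{"tx": 0.158,"ty": -0.954,"tz": -0.045,"wx": 0,"wy": 0,"wz": 0,"hand": 90}])

```text
time: 16.0
ee_pos: [0.5842, -0.4509, 0.2453]
eef_rot: [-2.104, -2.326, 0.0]
ft_force: [0.8, -0.1, -0.6]
width: 0.0563
grip_force: 0.0
```

Emit:
jog_arm(commands=[{"tx": 0,"ty": 0,"tz": 0,"wx": 0,"wy": 0,"wz": 0,"hand": 90},{"tx": 0,"ty": 0,"tz": 0,"wx": 0,"wy": 0,"wz": 0,"hand": 90}])

```text
time: 16.2
ee_pos: [0.5847, -0.4488, 0.2471]
eef_rot: [-2.104, -2.327, -0.001]
ft_force: [0.5, -0.3, 0.5]
width: 0.0561
grip_force: 0.0
```

```bash
python3 - <<'E'
from h import *
pose(); C=cam("wrist"); a=manip.camera("wrist"); 
for z in(.01,.045): print(proj("wrist",(.578,-.368,z),C))
for d in manip.pinpoint("lid","wrist"): print(d, ray("wrist",d["xy"],0,C).round(4))
b=manip.camera("top"); pad=cv2.resize(b[175:262,165:295],None,fx=3,fy=3,interpolation=cv2.INTER_CUBIC)
hsv=cv2.cvtColor(a,cv2.COLOR_BGR2HSV); m=((hsv[...,1]>120)&(abs(hsv[...,0].astype(int)-115)<15)&(hsv[...,2]>40)).astype(np.uint8); m[215:]=0
n,l,st,ce=cv2.connectedComponentsWithStats(m); i=1+np.argmax(st[1:,4]); print(st[i],ce[i])
h=cv2.findContours((l==i).astype(np.uint8),0,2)[0]; h=max(h,key=cv2.contourArea)[:,0]
W=np.array([ray("wrist",p.astype(float),.013,C)[:2] for p in h],np.float32); print(cv2.minEnclosingCircle(W*1000),cv2.fitEllipse(W*1000))
out=np.zeros((max(261,260),320+390,3),np.uint8); out[:260,:320]=a[:260,100:420]; out[:261,320:]=pad; cv2.imwrite("pics/w6.png",out)
E
```

```text
t 16.20 tcp [ 0.5847 -0.4488  0.2471] psi deg 95.76 z [-0.0028  0.0031 -1.    ] w 0.0561 F [ 0.47 -0.26  0.49] g 0.0 q [-0.76  0.52  1.23  0.    1.4  -0.86]
(np.float64(257.2911600423109), np.float64(97.971309852419))
(np.float64(257.4478703739918), np.float64(96.27027962390353))
{'xy': [258.7, 96.1], 'p': 0.92} [ 0.5793 -0.3655  0.    ]
[ 222   60   73   77 4119] [260.37460549  97.71692158]
((578.5767822265625, -369.0887756347656), 37.994388580322266) ((580.9860229492188, -368.8677062988281), (68.04180908203125, 77.49177551269531), 10.401153564453125)
```

View pics/w6.png

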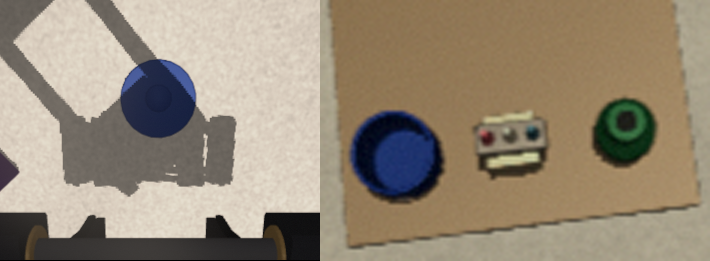

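The left view shows the lid disc centred at about (258,98), so it sits at about (0.579, −0.3685). The right view shows the cones upright and centred on the prop. I'll descend on the knob.

Emit:
jog_arm(commands=[{"tx": -0.007,"ty": 0.08,"tz": 0,"wx": 0,"wy": 0,"wz": 0,"hand": 90},{"tx": -0.014,"ty": 0.159,"tz": 0,"wx": 0,"wy": 0,"wz": 0,"hand": 90},{"tx": -0.014,"ty": 0.159,"tz": 0,"wx": 0,"wy": 0,"wz": 0,"hand": 90},{"tx": -0.014,"ty": 0.159,"tz": -0.08,"wx": 0,"wy": 0,"wz": 0,"hand": 90},{"tx": -0.014,"ty": 0.159,"tz": -0.16,"wx": 0,"wy": 0,"wz": 0,"hand": 90},{"tx": -0.014,"ty": 0.159,"tz": -0.23,"wx": 0,"wy": 0,"wz": 0,"hand": 90},{"tx": -0.014,"ty": 0.159,"tz": -0.28,"wx": 0,"wy": 0,"wz": 0,"hand": 90},{"tx": -0.014,"ty": 0.159,"tz": -0.31,"wx": 0,"wy": 0,"wz": 0,"hand": 90},{"tx": -0.014,"ty": 0.159,"tz": -0.326,"wx": 0,"wy": 0,"wz": 0,"hand": 90},{"tx": -0.014,"ty": 0.159,"tz": -0.326,"wx": 0,"wy": 0,"wz": 0,"hand": 90}])

```text
time: 17.35
ee_pos: [0.5786, -0.3689, 0.0871]
eef_rot: [-2.105, -2.332, 0.0]
ft_force: [0.5, -0.5, -0.3]
width: 0.0561
grip_force: 0.0
```

Emit:
jog_arm(commands=[{"tx": 0,"ty": 0,"tz": 0,"wx": 0,"wy": 0,"wz": 0,"hand": 255},{"tx": 0,"ty": 0,"tz": 0,"wx": 0,"wy": 0,"wz": 0,"hand": 255},{"tx": 0,"ty": 0,"tz": 0,"wx": 0,"wy": 0,"wz": 0,"hand": 255},{"tx": 0,"ty": 0,"tz": 0,"wx": 0,"wy": 0,"wz": 0,"hand": 255},{"tx": 0,"ty": 0,"tz": 0,"wx": 0,"wy": 0,"wz": 0,"hand": 255},{"tx": 0,"ty": 0,"tz": 0,"wx": 0,"wy": 0,"wz": 0,"hand": 255}])

```text
time: 17.95
ee_pos: [0.5788, -0.3694, 0.0877]
eef_rot: [2.105, 2.331, -0.0]
ft_force: [-0.3, 0.6, 3.0]
width: 0.0241
grip_force: 30.0
```

Emit:
jog_arm(commands=[{"tx": 0,"ty": 0,"tz": 0.01,"wx": 0,"wy": 0,"wz": 0,"hand": 255},{"tx": 0,"ty": 0,"tz": 0.03,"wx": 0,"wy": 0,"wz": 0,"hand": 255},{"tx": 0,"ty": 0,"tz": 0.08,"wx": 0,"wy": 0,"wz": 0,"hand": 255},{"tx": 0,"ty": 0,"tz": 0.15,"wx": 0,"wy": 0,"wz": 0,"hand": 255},{"tx": 0,"ty": 0,"tz": 0.24,"wx": 0,"wy": 0,"wz": 0,"hand": 255},{"tx": 0,"ty": 0,"tz": 0.33,"wx": 0,"wy": 0,"wz": 0,"hand": 255},{"tx": 0,"ty": 0,"tz": 0.4,"wx": 0,"wy": 0,"wz": 0,"hand": 255},{"tx": 0,"ty": 0,"tz": 0.4,"wx": 0,"wy": 0,"wz": 0,"hand": 255}])

```text
time: 18.75
ee_pos: [0.5809, -0.3709, 0.2965]
eef_rot: [2.096, 2.322, 0.001]
ft_force: [0.9, -0.8, 0.1]
width: 0.024
grip_force: 30.0
```

Emit:
jog_arm(commands=[{"tx": -0.01,"ty": 0.08,"tz": 0,"wx": 0,"wy": 0,"wz": 0,"hand": 255},{"tx": -0.03,"ty": 0.17,"tz": 0,"wx": 0,"wy": 0,"wz": 0,"hand": 255},{"tx": -0.04,"ty": 0.26,"tz": 0,"wx": 0,"wy": 0,"wz": 0,"hand": 255},{"tx": -0.06,"ty": 0.35,"tz": 0,"wx": 0,"wy": 0,"wz": 0,"hand": 255},{"tx": -0.075,"ty": 0.44,"tz": 0,"wx": 0,"wy": 0,"wz": 0,"hand": 255},{"tx": -0.09,"ty": 0.53,"tz": 0,"wx": 0,"wy": 0,"wz": 0,"hand": 255},{"tx": -0.105,"ty": 0.62,"tz": 0,"wx": 0,"wy": 0,"wz": 0,"hand": 255},{"tx": -0.12,"ty": 0.7,"tz": 0,"wx": 0,"wy": 0,"wz": 0,"hand": 255},{"tx": -0.135,"ty": 0.77,"tz": 0,"wx": 0,"wy": 0,"wz": 0,"hand": 255},{"tx": -0.144,"ty": 0.82,"tz": 0,"wx": 0,"wy": 0,"wz": 0,"hand": 255}])

```text
time: 19.75
ee_pos: [0.5054, 0.0431, 0.2869]
eef_rot: [-2.103, -2.333, 0.0]
ft_force: [-0.0, -0.5, -1.4]
width: 0.0237
grip_force: 30.0
```

Emit:
jog_arm(commands=[{"tx": 0,"ty": 0,"tz": 0,"wx": 0,"wy": 0,"wz": 0,"hand": 255},{"tx": 0,"ty": 0,"tz": 0,"wx": 0,"wy": 0,"wz": 0,"hand": 255},{"tx": 0,"ty": 0,"tz": 0,"wx": 0,"wy": 0,"wz": 0,"hand": 255}])

```text
time: 20.05
ee_pos: [0.5066, 0.0401, 0.2871]
eef_rot: [2.106, 2.331, -0.001]
ft_force: [0.1, 0.6, -0.2]
width: 0.0238
grip_force: 30.0
```

```bash
python3 - <<'E'
from h import *
pose(); C=cam("wrist"); a=manip.camera("wrist"); s=manip.camera("scene")
for z in(.09,.015): print(proj("wrist",(.4966,.1285,z),C))
for d in manip.pinpoint("jar","wrist"): print(d, ray("wrist",d["xy"],.015,C).round(4))
for d in manip.pinpoint("lid","scene"): print("lid scene",d,)
out=np.zeros((300,700,3),np.uint8); out[:260,:320]=a[:260,100:420]; out[:300,320:]=cv2.resize(s[70:220,210:400],None,fx=2,fy=2)[:, :380]; cv2.imwrite("pics/w7.png",out)
E
```

```text
t 20.05 tcp [0.5066 0.0401 0.2871] psi deg 95.81 z [-2.e-04 -4.e-04 -1.e+00] w 0.0238 F [ 0.15  0.62 -0.23] g 30.0 q [-0.08 -0.06  1.83 -0.    1.37 -0.18]
(np.float64(254.24109565406133), np.float64(85.88348860448735))
(np.float64(254.46022992690945), np.float64(91.1033550914335))
{'xy': [256.1, 91.9], 'p': 0.9} [0.4985 0.1278 0.015 ]
lid scene {'xy': [294.4, 147.9], 'p': 0.78}
lid scene {'xy': [316.7, 196.5], 'p': 0.26}
```

View pics/w7.png

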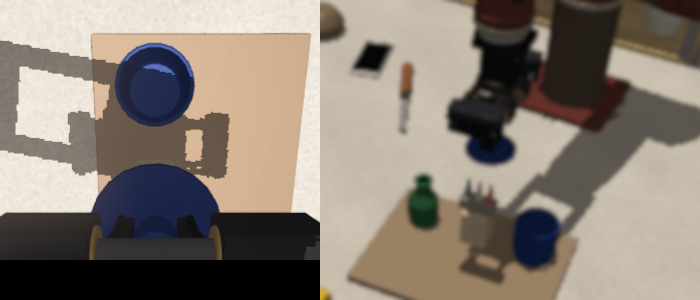

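```bash
python3 - <<'E'
from h import *
C=cam("wrist"); p,M=pose()
for dx in(0,-.003,.003):
  pts=[proj("wrist",p+M@np.array([.039*np.cos(t)+dx,.039*np.sin(t),zz]),C) for t in np.linspace(-1.57,1.57,181) for zz in(.074,.081)]
  q=np.array(pts); print(dx,q.min(0),q.max(0))
E
```

```text
t 20.25 tcp [0.5068 0.0399 0.2871] psi deg 95.76 z [-2.e-04 -1.e-04 -1.e+00] w 0.0240 F [ 0.07  0.38 -1.26] g 30.0 q [-0.08 -0.06  1.83 -0.    1.37 -0.18]
0 [188.00148275 162.00690596] [322.75340853 230.58984767]
-0.003 [188.27733422 167.195842  ] [322.4726869  235.41526297]
0.003 [187.72333363 156.77417989] [323.0364685  225.72435136]
```

The lid is level and centred in the grip within 1 mm, and the jar rim is at (255,85). I'll move above the jar and descend to just above the rim.

Emit:
jog_arm(commands=[{"tx": -0.01,"ty": 0.08,"tz": 0,"wx": 0,"wy": 0,"wz": 0,"hand": 255},{"tx": -0.019,"ty": 0.15,"tz": 0,"wx": 0,"wy": 0,"wz": 0,"hand": 255},{"tx": -0.019,"ty": 0.18,"tz": 0,"wx": 0,"wy": 0,"wz": 0,"hand": 255},{"tx": -0.019,"ty": 0.18,"tz": -0.06,"wx": 0,"wy": 0,"wz": 0,"hand": 255},{"tx": -0.019,"ty": 0.18,"tz": -0.12,"wx": 0,"wy": 0,"wz": 0,"hand": 255},{"tx": -0.019,"ty": 0.18,"tz": -0.17,"wx": 0,"wy": 0,"wz": 0,"hand": 255},{"tx": -0.019,"ty": 0.18,"tz": -0.204,"wx": 0,"wy": 0,"wz": 0,"hand": 255},{"tx": -0.019,"ty": 0.18,"tz": -0.204,"wx": 0,"wy": 0,"wz": 0,"hand": 255},{"tx": -0.019,"ty": 0.18,"tz": -0.204,"wx": 0,"wy": 0,"wz": 0,"hand": 255}])

```text
time: 21.15
ee_pos: [0.4974, 0.1303, 0.1855]
eef_rot: [-2.106, -2.331, 0.001]
ft_force: [0.4, -0.7, -1.0]
width: 0.0237
grip_force: 30.0
```

Emit:
jog_arm(commands=[{"tx": 0,"ty": -0.001,"tz": -0.008,"wx": 0,"wy": 0,"wz": 0,"hand": 255},{"tx": 0,"ty": -0.001,"tz": -0.015,"wx": 0,"wy": 0,"wz": 0,"hand": 255},{"tx": 0,"ty": -0.001,"tz": -0.021,"wx": 0,"wy": 0,"wz": 0,"hand": 255},{"tx": 0,"ty": -0.001,"tz": -0.024,"wx": 0,"wy": 0,"wz": 0,"hand": 255},{"tx": 0,"ty": -0.001,"tz": -0.025,"wx": 0,"wy": 0,"wz": 0,"hand": 255},{"tx": 0,"ty": -0.001,"tz": -0.025,"wx": 0,"wy": 0,"wz": 0,"hand": 255}])

```text
time: 21.75
ee_pos: [0.4971, 0.1303, 0.1727]
eef_rot: [-2.105, -2.332, 0.0]
ft_force: [-0.5, -0.2, -0.9]
width: 0.0239
grip_force: 30.0
```

Emit:
jog_arm(commands=[{"tx": 0,"ty": 0,"tz": -0.002,"wx": 0,"wy": 0,"wz": 0,"hand": 255},{"tx": 0,"ty": 0,"tz": -0.003,"wx": 0,"wy": 0,"wz": 0,"hand": 255},{"tx": 0,"ty": 0,"tz": -0.003,"wx": 0,"wy": 0,"wz": 0,"hand": 255},{"tx": 0,"ty": 0,"tz": -0.003,"wx": 0,"wy": 0,"wz": 0,"hand": 255}])

```text
time: 22.15
ee_pos: [0.4973, 0.1304, 0.1717]
eef_rot: [2.105, 2.332, 0.0]
ft_force: [-1.6, -0.4, 3.8]
width: 0.0243
grip_force: 30.0
```

Contact came at exactly the seated height (0.1717). I'll release and rise.

Emit:
jog_arm(commands=[{"tx": 0,"ty": 0,"tz": 0,"wx": 0,"wy": 0,"wz": 0,"hand": 215},{"tx": 0,"ty": 0,"tz": 0,"wx": 0,"wy": 0,"wz": 0,"hand": 150},{"tx": 0,"ty": 0,"tz": 0,"wx": 0,"wy": 0,"wz": 0,"hand": 90},{"tx": 0,"ty": 0,"tz": 0,"wx": 0,"wy": 0,"wz": 0,"hand": 60},{"tx": 0,"ty": 0,"tz": 0,"wx": 0,"wy": 0,"wz": 0,"hand": 60},{"tx": 0,"ty": 0,"tz": 0.03,"wx": 0,"wy": 0,"wz": 0,"hand": 60},{"tx": 0,"ty": 0,"tz": 0.1,"wx": 0,"wy": 0,"wz": 0,"hand": 0},{"tx": 0,"ty": 0,"tz": 0.18,"wx": 0,"wy": 0,"wz": 0,"hand": 0},{"tx": 0,"ty": 0,"tz": 0.22,"wx": 0,"wy": 0,"wz": 0,"hand": 0},{"tx": 0,"ty": 0,"tz": 0.22,"wx": 0,"wy": 0,"wz": 0,"hand": 0}])

```text
time: 23.15
ee_pos: [0.499, 0.1305, 0.2852]
eef_rot: [2.102, 2.328, 0.008]
ft_force: [0.3, 0.2, -0.8]
width: 0.0842
grip_force: 0.0
```

Emit:
jog_arm(commands=[{"tx": 0.01,"ty": 0.08,"tz": 0.02,"wx": 0,"wy": 0,"wz": -0.1,"hand": 0},{"tx": 0.02,"ty": 0.16,"tz": 0.02,"wx": 0,"wy": 0,"wz": -0.2,"hand": 0},{"tx": 0.03,"ty": 0.24,"tz": 0.02,"wx": 0,"wy": 0,"wz": -0.3,"hand": 0},{"tx": 0.039,"ty": 0.32,"tz": 0.02,"wx": 0,"wy": 0,"wz": -0.4,"hand": 0},{"tx": 0.039,"ty": 0.4,"tz": 0.02,"wx": 0,"wy": 0,"wz": -0.5,"hand": 0},{"tx": 0.039,"ty": 0.426,"tz": 0.02,"wx": 0,"wy": 0,"wz": -0.6,"hand": 0}])

```text
time: 23.75
ee_pos: [0.5154, 0.3464, 0.2888]
eef_rot: [-2.908, -1.187, 0.004]
ft_force: [0.0, -0.5, 0.3]
width: 0.0867
grip_force: 0.0
```

Emit:
jog_arm(commands=[{"tx": 0,"ty": 0,"tz": 0,"wx": 0,"wy": 0,"wz": -0.1,"hand": 0},{"tx": 0,"ty": 0,"tz": 0,"wx": 0,"wy": 0,"wz": -0.2,"hand": 0},{"tx": 0,"ty": 0,"tz": 0,"wx": 0,"wy": 0,"wz": -0.3,"hand": 0},{"tx": 0,"ty": 0,"tz": 0,"wx": 0,"wy": 0,"wz": -0.4,"hand": 0},{"tx": 0,"ty": 0,"tz": 0,"wx": 0,"wy": 0,"wz": -0.447,"hand": 0},{"tx": 0,"ty": 0,"tz": 0,"wx": 0,"wy": 0,"wz": -0.447,"hand": 0},{"tx": 0,"ty": 0,"tz": 0,"wx": 0,"wy": 0,"wz": -0.447,"hand": 0}])

```text
time: 24.45
ee_pos: [0.5162, 0.3431, 0.2898]
eef_rot: [3.136, 0.173, -0.003]
ft_force: [-0.4, 0.8, 1.2]
width: 0.0873
grip_force: 0.0
```

```bash
python3 - <<'E'
from h import *
pose(); C=cam("wrist"); a=manip.camera("wrist"); b=manip.camera("top")
for z in(.0,.08): print(proj("wrist",(.597,.352,z),C))
for d in manip.pinpoint("tumbler","wrist"): print(d, ray("wrist",d["xy"],0,C).round(4))
pad=cv2.resize(b[175:262,165:295],None,fx=3,fy=3,interpolation=cv2.INTER_CUBIC)
out=np.zeros((261,710,3),np.uint8); out[:260,:320]=a[:260,100:420]; out[:,320:]=pad; cv2.imwrite("pics/w8.png",out)
E
```

```text
t 24.45 tcp [0.5162 0.3431 0.2898] psi deg 6.31 z [-1.9e-03 -9.0e-04 -1.0e+00] w 0.0873 F [-0.43  0.84  1.2 ] g 0.0 q [0.46 0.21 1.54 0.   1.39 1.92]
(np.float64(255.26270542559948), np.float64(97.90775981112077))
(np.float64(255.3503928702816), np.float64(94.58670564224578))
{'xy': [254.3, 97.9], 'p': 0.83} [0.5969 0.3531 0.    ]
{'xy': [502.6, 160.0], 'p': 0.59} [0.557  0.0357 0.    ]
```

View pics/w8.png

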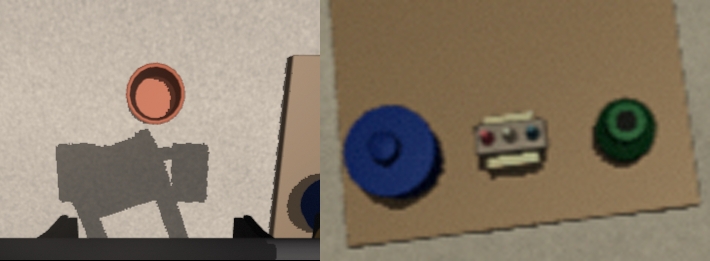

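The tumbler rim is centred at about (255,94), which matches (0.597, 0.352). In the top view the lid is seated on the jar. I'll descend to grip the tumbler.

Emit:
jog_arm(commands=[{"tx": 0.08,"ty": 0.008,"tz": 0,"wx": 0,"wy": 0,"wz": 0,"hand": 0},{"tx": 0.16,"ty": 0.016,"tz": 0,"wx": 0,"wy": 0,"wz": 0,"hand": 0},{"tx": 0.16,"ty": 0.016,"tz": 0,"wx": 0,"wy": 0,"wz": 0,"hand": 0},{"tx": 0.16,"ty": 0.016,"tz": -0.08,"wx": 0,"wy": 0,"wz": 0,"hand": 0},{"tx": 0.16,"ty": 0.016,"tz": -0.16,"wx": 0,"wy": 0,"wz": 0,"hand": 0},{"tx": 0.16,"ty": 0.016,"tz": -0.24,"wx": 0,"wy": 0,"wz": 0,"hand": 0},{"tx": 0.16,"ty": 0.016,"tz": -0.31,"wx": 0,"wy": 0,"wz": 0,"hand": 0},{"tx": 0.16,"ty": 0.016,"tz": -0.35,"wx": 0,"wy": 0,"wz": 0,"hand": 0},{"tx": 0.16,"ty": 0.016,"tz": -0.37,"wx": 0,"wy": 0,"wz": 0,"hand": 0},{"tx": 0.16,"ty": 0.016,"tz": -0.37,"wx": 0,"wy": 0,"wz": 0,"hand": 0}])

```text
time: 25.6
ee_pos: [0.5954, 0.351, 0.1047]
eef_rot: [3.136, 0.17, -0.004]
ft_force: [0.7, -0.3, 0.8]
width: 0.0868
grip_force: 0.0
```

Emit:
jog_arm(commands=[{"tx": 0,"ty": 0,"tz": 0,"wx": 0,"wy": 0,"wz": 0,"hand": 255},{"tx": 0,"ty": 0,"tz": 0,"wx": 0,"wy": 0,"wz": 0,"hand": 255},{"tx": 0,"ty": 0,"tz": 0,"wx": 0,"wy": 0,"wz": 0,"hand": 255},{"tx": 0,"ty": 0,"tz": 0,"wx": 0,"wy": 0,"wz": 0,"hand": 255},{"tx": 0,"ty": 0,"tz": 0,"wx": 0,"wy": 0,"wz": 0,"hand": 255},{"tx": 0,"ty": 0,"tz": 0,"wx": 0,"wy": 0,"wz": 0,"hand": 255},{"tx": 0,"ty": 0,"tz": 0,"wx": 0,"wy": 0,"wz": 0,"hand": 255}])

```text
time: 26.3
ee_pos: [0.5969, 0.3515, 0.1069]
eef_rot: [-3.137, -0.17, -0.001]
ft_force: [-0.8, -0.0, 2.9]
width: 0.0544
grip_force: 29.9
```

Emit:
jog_arm(commands=[{"tx": 0,"ty": 0,"tz": 0.02,"wx": 0,"wy": 0,"wz": 0,"hand": 255},{"tx": 0,"ty": 0,"tz": 0.06,"wx": 0,"wy": 0,"wz": 0,"hand": 255},{"tx": 0,"ty": 0,"tz": 0.13,"wx": 0,"wy": 0,"wz": 0,"hand": 255},{"tx": 0,"ty": 0,"tz": 0.21,"wx": 0,"wy": 0,"wz": 0,"hand": 255},{"tx": 0,"ty": 0,"tz": 0.28,"wx": 0,"wy": 0,"wz": 0,"hand": 255},{"tx": 0,"ty": 0,"tz": 0.32,"wx": 0,"wy": 0,"wz": 0,"hand": 255},{"tx": 0,"ty": 0,"tz": 0.32,"wx": 0,"wy": 0,"wz": 0,"hand": 255}])

```text
time: 27.0
ee_pos: [0.5982, 0.352, 0.2712]
eef_rot: [-3.134, -0.17, -0.011]
ft_force: [1.3, 0.2, -1.0]
width: 0.0542
grip_force: 29.9
```

Emit:
jog_arm(commands=[{"tx": 0.004,"ty": -0.08,"tz": 0,"wx": 0,"wy": 0,"wz": 0,"hand": 255},{"tx": 0.007,"ty": -0.17,"tz": 0,"wx": 0,"wy": 0,"wz": 0,"hand": 255},{"tx": 0.01,"ty": -0.26,"tz": 0,"wx": 0,"wy": 0,"wz": 0,"hand": 255},{"tx": 0.013,"ty": -0.35,"tz": 0,"wx": 0,"wy": 0,"wz": 0,"hand": 255},{"tx": 0.016,"ty": -0.44,"tz": 0,"wx": 0,"wy": 0,"wz": 0,"hand": 255},{"tx": 0.02,"ty": -0.53,"tz": 0,"wx": 0,"wy": 0,"wz": 0,"hand": 255},{"tx": 0.024,"ty": -0.62,"tz": 0,"wx": 0,"wy": 0,"wz": 0,"hand": 255},{"tx": 0.029,"ty": -0.71,"tz": 0,"wx": 0,"wy": 0,"wz": 0,"hand": 255},{"tx": 0.029,"ty": -0.78,"tz": 0,"wx": 0,"wy": 0,"wz": 0,"hand": 255},{"tx": 0.029,"ty": -0.825,"tz": 0,"wx": 0,"wy": 0,"wz": 0,"hand": 255}])

```text
time: 28.0
ee_pos: [0.6098, -0.0639, 0.2638]
eef_rot: [-3.137, -0.166, 0.006]
ft_force: [-0.5, -0.0, -1.3]
width: 0.054
grip_force: 29.9
```

Emit:
jog_arm(commands=[{"tx": 0,"ty": 0,"tz": 0,"wx": 0,"wy": 0,"wz": 0,"hand": 255},{"tx": 0,"ty": 0,"tz": 0,"wx": 0,"wy": 0,"wz": 0,"hand": 255},{"tx": 0,"ty": 0,"tz": -0.07,"wx": 0,"wy": 0,"wz": 0,"hand": 255},{"tx": 0,"ty": 0,"tz": -0.14,"wx": 0,"wy": 0,"wz": 0,"hand": 255},{"tx": 0,"ty": 0,"tz": -0.2,"wx": 0,"wy": 0,"wz": 0,"hand": 255},{"tx": 0,"ty": 0,"tz": -0.24,"wx": 0,"wy": 0,"wz": 0,"hand": 255},{"tx": 0,"ty": 0,"tz": -0.265,"wx": 0,"wy": 0,"wz": 0,"hand": 255},{"tx": 0,"ty": 0,"tz": -0.28,"wx": 0,"wy": 0,"wz": 0,"hand": 255},{"tx": 0,"ty": 0,"tz": -0.286,"wx": 0,"wy": 0,"wz": 0,"hand": 255},{"tx": 0,"ty": 0,"tz": -0.286,"wx": 0,"wy": 0,"wz": 0,"hand": 255}])

```text
time: 29.0
ee_pos: [0.6115, -0.061, 0.1237]
eef_rot: [3.137, 0.17, 0.001]
ft_force: [0.1, 0.2, -2.5]
width: 0.0547
grip_force: 29.9
```

Emit:
jog_arm(commands=[{"tx": 0,"ty": 0,"tz": -0.002,"wx": 0,"wy": 0,"wz": 0,"hand": 255},{"tx": 0,"ty": 0,"tz": -0.004,"wx": 0,"wy": 0,"wz": 0,"hand": 255},{"tx": 0,"ty": 0,"tz": -0.005,"wx": 0,"wy": 0,"wz": 0,"hand": 255},{"tx": 0,"ty": 0,"tz": -0.005,"wx": 0,"wy": 0,"wz": 0,"hand": 255}])

```text
time: 29.4
ee_pos: [0.6117, -0.0614, 0.1219]
eef_rot: [3.137, 0.169, 0.002]
ft_force: [-1.6, -0.3, 3.2]
width: 0.0544
grip_force: 29.9
```

Contact came at the expected height. I'll release and rise, then check with the cameras.

Emit:
jog_arm(commands=[{"tx": 0,"ty": 0,"tz": 0,"wx": 0,"wy": 0,"wz": 0,"hand": 90},{"tx": 0,"ty": 0,"tz": 0,"wx": 0,"wy": 0,"wz": 0,"hand": 40},{"tx": 0,"ty": 0,"tz": 0,"wx": 0,"wy": 0,"wz": 0,"hand": 0},{"tx": 0,"ty": 0,"tz": 0,"wx": 0,"wy": 0,"wz": 0,"hand": 0},{"tx": 0,"ty": 0,"tz": 0,"wx": 0,"wy": 0,"wz": 0,"hand": 0},{"tx": 0,"ty": 0,"tz": 0.04,"wx": 0,"wy": 0,"wz": 0,"hand": 0},{"tx": 0,"ty": 0,"tz": 0.12,"wx": 0,"wy": 0,"wz": 0,"hand": 0},{"tx": 0,"ty": 0,"tz": 0.22,"wx": 0,"wy": 0,"wz": 0,"hand": 0},{"tx": 0,"ty": 0,"tz": 0.32,"wx": 0,"wy": 0,"wz": 0,"hand": 0},{"tx": 0,"ty": 0,"tz": 0.4,"wx": 0,"wy": 0,"wz": 0,"hand": 0}])

```text
time: 30.4
ee_pos: [0.6115, -0.0613, 0.3242]
eef_rot: [3.136, 0.17, 0.004]
ft_force: [1.7, -0.0, 0.7]
width: 0.0872
grip_force: 0.0
```

Emit:
jog_arm(commands=[{"tx": 0,"ty": -0.1,"tz": 0,"wx": 0,"wy": 0,"wz": 0,"hand": 0},{"tx": -0.02,"ty": -0.2,"tz": 0,"wx": 0,"wy": 0,"wz": 0,"hand": 0},{"tx": -0.04,"ty": -0.3,"tz": 0,"wx": 0,"wy": 0,"wz": 0,"hand": 0},{"tx": -0.06,"ty": -0.4,"tz": 0,"wx": 0,"wy": 0,"wz": 0,"hand": 0},{"tx": -0.08,"ty": -0.5,"tz": 0,"wx": 0,"wy": 0,"wz": 0,"hand": 0},{"tx": -0.1,"ty": -0.6,"tz": 0,"wx": 0,"wy": 0,"wz": 0,"hand": 0},{"tx": -0.1,"ty": -0.6,"tz": 0,"wx": 0,"wy": 0,"wz": 0,"hand": 0}])

```text
time: 31.1
ee_pos: [0.5588, -0.3669, 0.3202]
eef_rot: [3.136, 0.16, -0.002]
ft_force: [0.2, 0.2, -0.1]
width: 0.0873
grip_force: 0.0
```

```bash
python3 - <<'E'
from h import *
pose(); b=manip.camera("top"); s=manip.camera("scene")
print(np.array(proj("top",(.6117,-.061,.095))),np.array(proj("top",(.517,-.07,.107))))
out=np.zeros((330,760,3),np.uint8); out[:330,:405]=cv2.resize(b[150:260,163:298],None,fx=3,fy=3,interpolation=cv2.INTER_CUBIC); out[:300,405:755]=cv2.resize(s[140:260,210:350],None,fx=2.5,fy=2.5); cv2.imwrite("pics/fin.png",out)
E
```

```text
t 31.10 tcp [ 0.5588 -0.3669  0.3202] psi deg 5.85 z [-0.0011 -0.0019 -1.    ] w 0.0873 F [ 0.16  0.21 -0.12] g 0.0 q [-0.7   0.31  1.37 -0.    1.46  0.77]
[262.53255217 179.28190225] [266.7759015  214.82700752]
```

View pics/fin.png

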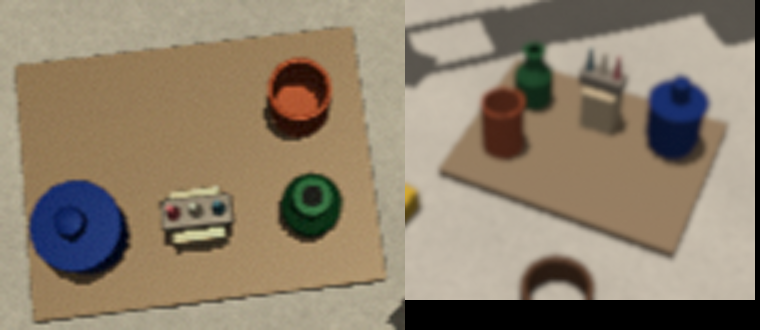

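The final view shows everything in place and upright: the tumbler rim at (299,89), straight behind the bottle (311,196), the lid on the jar (78,225), and the cones on the prop (197,212). I'm handing in.

```bash
python3 -c "
from bench import manip
print(manip.close_job())"
```

```text
the job is handed in; nothing more can be done
None
```

I handed the job in at about 31 s of robot time: in the last pictures the prop, cones, lid and tumbler all stand upright in their places. The jar and bottle had not visibly moved. The hand-in returned no verdict.

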